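# Park the cleaned parts of the cold-filter test set

### The job

The four washed parts of the cold-filter test set stand about on the bench: stand each one upright and flat inside the collar of the parking nest cut to its own foot (round, square or oblong, large or small). Set the glass jar down gently, never dropping it or tipping it over, and leave the beaker and the timer that stand among them where they are.

Things in the scene. Friction and masses are not known exactly. Their poses are not given: they have to be found in the camera images.
- jar: Glass test jar: clear upright cylinder 34 mm in diameter, 112 mm high, with a thin white mark ring and a black rubber stopper (33 mm in diameter) on top, 126 mm high in all, about 0.12 kg. Stands on the bench. Origin: centre of its underside; z up along its axis.
- jacket: Brass jacket: open-topped brass cup, 52 mm outside diameter, 90 mm high, wall 3 mm, with two thin black rubber bands flush with the outside, about 0.35 kg. Stands on the bench, mouth up. Origin: centre of its underside; z up along its axis.
- head: Test head: black square block 48 x 48 mm, 50 mm high, on its top a low round boss and two short metal nozzles (in all 70 mm high), about 0.25 kg. Origin: centre of its underside; x and y square to its sides, z up.
- filterbox: Filter box: closed oblong steel box 35 mm (its x) by 89 mm (its y), 52 mm high, lid with rows of small dark vent holes in the upper 10 mm, body below it 34 x 88 mm, about 0.25 kg. Origin: centre of its underside; z up.
- nest_jar: Small round parking nest, fixed to the bench: black flange 76 mm in diameter, 3 mm thick, with an upright white collar of 52 mm inside diameter, 4 mm wall; the collar's top is 9 mm above the bench. The part stands inside the collar on the black flange, 3 mm above the bench. Origin: centre of its underside, at bench height; z up.
- nest_jacket: Large round parking nest, fixed to the bench: black flange 94 mm in diameter, 3 mm thick, white collar of 70 mm inside diameter, 4 mm wall, top 9 mm above the bench; the part stands inside on the flange, 3 mm above the bench. Origin: centre of its underside, at bench height; z up.
- nest_head: Square parking nest, fixed to the bench: black flange 88 x 88 mm, 3 mm thick, square white collar 66 x 66 mm inside, 4 mm wall, top 9 mm above the bench; the part stands inside on the flange, 3 mm above the bench, its sides along the collar's. Origin: centre of its underside, at bench height; x and y square to the collar's sides, z up.
- nest_filterbox: Oblong parking nest, fixed to the bench: black flange 74 x 128 mm, 3 mm thick, white collar 52 mm (its x) by 106 mm (its y) inside, 4 mm wall, top 9 mm above the bench; the part stands inside on the flange, 3 mm above the bench, its long side along the nest's. Origin: centre of its underside, at bench height; z up.
- beaker: Bystander: empty glass beaker, 60 mm wide at the rim, 72 mm high, to be left alone. Origin: centre of its underside.
- timer: Bystander: small white bench timer lying flat, 45 x 62 mm, 22 mm high, to be left alone. Origin: centre of its underside.
There are look-alikes about, which are no part of the job. Leave any orange or purple look-alike of the filterbox alone.

How it is judged:
At the end, for the whole second after the job is handed in: Each of the four parts stands in its own nest: its foot's centre within 14 mm of the nest's, resting on the nest's floor inside the collar (underside less than 6 mm above the bench), upright within 0.08 rad, at rest (horizontal distance between jar and nest_jar below 0.014 m and z of jar in the frame of nest_jar between 0 and 0.006 m and angle between each of jar, jacket, head, filterbox's own z axis and vertical below 0.08 rad and linear speed of each of jar, jacket, head, filterbox below 0.02 m/s and horizontal distance between jacket and nest_jacket below 0.014 m and z of jacket in the frame of nest_jacket between 0 and 0.006 m and horizontal distance between head and nest_head below 0.014 m and z of head in the frame of nest_head between 0 and 0.006 m and horizontal distance between filterbox and nest_filterbox below 0.014 m and z of filterbox in the frame of nest_filterbox between 0 and 0.006 m); the robot touches nothing.
It fails at once if the glass jar is dropped into its nest (faster than 0.55 m/s close above it, a fall of about 15 mm) (horizontal distance between jar and nest_jar below 0.03 m and z of jar in the frame of nest_jar below 0.02 m and linear speed of jar above 0.55 m/s).
It fails at once if the glass jar is tipped over (more than 0.7 rad) (angle between jar's own z axis and vertical above 0.7 rad).
It fails at once if the beaker is shifted by more than 25 mm (distance of beaker from where it was at the start of the episode above 0.025 m).
It fails at once if the timer is shifted by more than 25 mm (distance of timer from where it was at the start of the episode above 0.025 m).
It also fails if it takes over 93 s, if anything falls off the work surface, if the arm or the gripper's body presses on something with over 40 N, if the wrist force passes 120 N, or if a joint passes its speed limit or range.

### The arm

A 6-joint arm with a two-finger parallel gripper is mounted at the origin on the work surface. World frame = base frame: x ahead of the robot, y to its left, z up, the work surface at z = 0. Lengths are in m, angles in rad, forces in N, time in s.
With the tool pointing down it reaches from about 0.3 to 0.775 m from the base axis. Payload 14.6 kg.
Tool frame: the origin (TCP) lies between the finger pads; the fingertips stand ctrl.tcp_to_tips ahead of it and the grasp point (between the pads) lies 11 mm behind it (ctrl.tcp_to_tips is the distance from the TCP to the fingertips, in m); x points along the fingers, y is the direction in which the jaws open and shut, and the axes are right-handed (so a half turn about x gives the same grasp; the last joint's range is limited). The gripper opens to 85 mm and grips with 20 to 120 N. Pads are 22 mm wide; open, the fingers measure 114 mm over their backs; the gripper's body (76 mm by 85 mm) begins 54 mm behind the grasp point. The pads swing forward as they close: fully open they stand 13 mm farther back than shut.
Start: joints at [-1.258, 0.3, 1.521, -0, 1.321, -0.067], TCP at [0.204, -0.511, 0.239] pointing down, gripper open.
Joint ranges: [-3.03, 3.03], [-0.79, 2.21], [0.23, 2.52], [-1.04, 4.18], [0, 3.07], [-2.55, 2.55]. Speed limits (rad/s): [2.22, 2.22, 2.57, 3.14, 3.14, 3.14].

### API

Orientations are given as a 3x3 rotation matrix whose columns are the frame's x, y, z axes.
In Python, from cell import ctrl gives the robot as it stands. The module is installed in compiled form; this text tells all that it offers. Calls block until the motion is done:
- ctrl.move_to(position, orientation): joint-space move of the TCP to a pose.
- ctrl.move_l(position, rate=0.15, rotation=None): straight line of the TCP; rotation=None keeps the orientation; rate is the mean speed in m/s.
- ctrl.set_joints(angles): joint-space move.
- ctrl.release() and ctrl.grab(newtons=None): open the fingers fully, or close them until they stop; newtons is the grip in N (None keeps the last).
- ctrl.wait(seconds).
- ctrl.ik(position, orientation): joint angles nearest the present ones, or None.
- ctrl.get_obs(): the state.
- ctrl.grab_frame(name): name is "scene" or "top" or "wrist"; returns the picture (480x640x3 uint8, red, green, blue); there is no depth.
- ctrl.camera_model(name): a dict with "intrinsics" (3x3 intrinsics, pixels), "distortion" ([k1, k2, p1, p2, k3] as OpenCV has them; the pictures are not rectified), "view" (4x4, takes a point from world to camera coordinates); the wrist camera has in their place "tool_from_camera" (4x4, takes a point from camera to tool coordinates, whose origin is the TCP and whose axes are the tool frame's). Camera axes: x right, y down, z forward; pixel columns grow to the right and rows downward; lengths in m; the calibration is good to about 2 mm. A picture is of the moment at which its call begins: read the wrist's pose just before it. camera_model takes no time and is no camera call.
A pose or a line that the arm cannot do raises ctrl.Unreachable and nothing moves.
- ctrl.job_done(): hands the job in, once; it reports no verdict.
The state is a dict: "time": time; "joint_pos": joint angles; "joint_vel": joint speeds; "effort": joint torques, N m; "position": TCP position; "tool_rot": TCP orientation; "ft_force": force on the tool from outside, world axes, zero at the start; "torque": the same for the moment, N m; "grip_width": opening from 0.0 (shut) to 1.0 (fully open).
Only numpy, scipy, OpenCV 4.12 (cv2) and the standard library are available. Lean on these libraries where they do the work, as an engineer would, in place of code of your own. Each camera call takes 0.05 s, during which the arm holds its last target.

## Working session

There is one attempt and no reset: what is moved stays moved. The work goes in short steps, each a Python script; the robot and the scene stay as the last script left them, time stands still between calls to the robot, and variables do not carry over. Pictures are saved under pics/ and viewed, and the job is handed in when it is done.

```bash
mkdir -p pics; ls; python3 - <<'E'
from cell import ctrl
import cv2,numpy as np
for n in ["scene","top","wrist"]:
    im=ctrl.grab_frame(n); cv2.imwrite(f"pics/{n}0.png",im[...,::-1])
    m=ctrl.camera_model(n); print(n,{k:np.round(v,4).tolist() for k,v in m.items()})
print(ctrl.tcp_to_tips); print(ctrl.get_obs())
E
```

```text
pics
scene {'intrinsics': [[523.8799, 0.0, 316.7908], [0.0, 523.8799, 239.3873], [0.0, 0.0, 1.0]], 'distortion': [-0.1443, 0.0, 0.0, 0.0, 0.0], 'view': [[-0.5887, 0.8083, 0.0114, 0.2477], [0.4699, 0.3537, -0.8088, -0.2301], [-0.6577, -0.4708, -0.588, 1.3824], [0.0, 0.0, 0.0, 1.0]]}
top {'intrinsics': [[591.4388, 0.0, 325.3364], [0.0, 591.4388, 242.9603], [0.0, 0.0, 1.0]], 'distortion': [0.0224, 0.0, 0.0, 0.0, 0.0], 'view': [[-0.0251, -0.9995, 0.0174, 0.0586], [-0.9947, 0.0233, -0.1003, 0.5007], [0.0999, -0.0198, -0.9948, 1.2913], [0.0, 0.0, 0.0, 1.0]]}
wrist {'intrinsics': [[353.2975, 0.0, 318.7463], [0.0, 353.2975, 243.7206], [0.0, 0.0, 1.0]], 'distortion': [-0.0424, 0.0, 0.0, 0.0, 0.0], 'tool_from_camera': [[0.001, -0.295, 0.9555, -0.1343], [1.0, -0.0002, -0.0011, -0.0005], [0.0005, 0.9555, 0.295, -0.0748], [0.0, 0.0, 0.0, 1.0]]}
0.008
{'time': 0.15, 'joint_pos': array([-1.25758496e+00,  3.00318006e-01,  1.52142653e+00, -2.65379121e-05,
        1.32067862e+00, -6.65885838e-02]), 'joint_vel': array([ 3.68556888e-05, -7.60583538e-04, -5.53629059e-04,  1.27688538e-03,
       -3.60410852e-04,  1.67089691e-04]), 'effort': array([ 1.39698102e-03, -5.43660843e+01, -3.61883140e+01, -6.02765385e-05,
        3.16179248e-03,  1.94783445e-05]), 'position': array([ 0.2038514 , -0.51065263,  0.23887067]), 'tool_rot': array([[-2.80351381e-04,  3.70740679e-01, -9.28736384e-01],
       [ 7.82174163e-04, -9.28736055e-01, -3.70740784e-01],
       [-9.99999655e-01, -8.30371295e-04, -2.96113447e-05]]), 'ft_force': array([ 0.13771514, -0.35406901, -0.29445151]), 'torque': array([0.04006438, 0.00015657, 0.05110636]), 'grip_width': 0.9987435194321542}
```

View pics/top0.png

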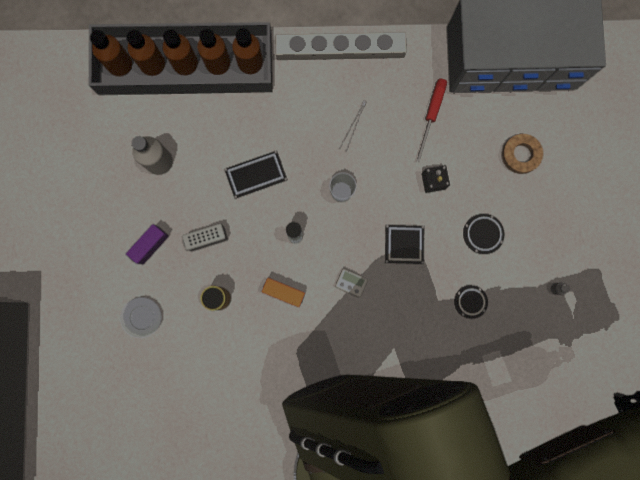

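View pics/scene0.png

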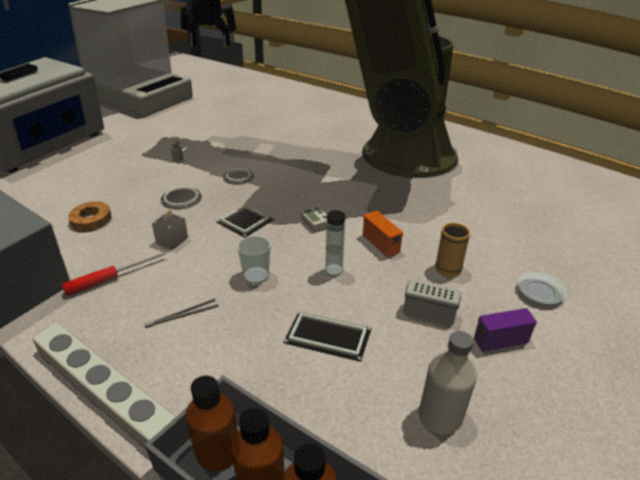

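View pics/wrist0.png

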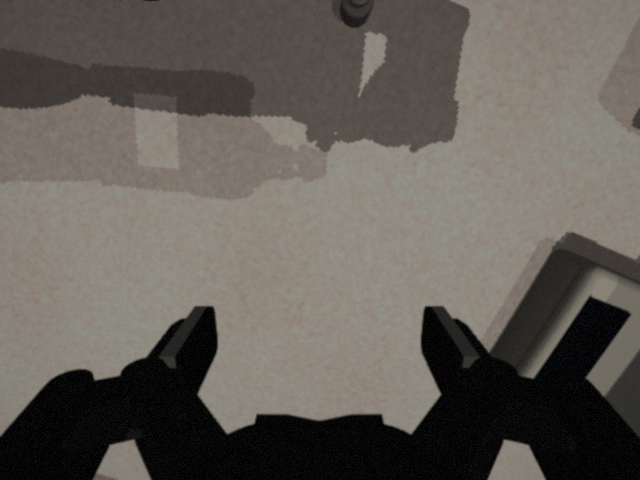

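The top view shows these, as (column, row):
- **Nests:** oblong (256,174), square (405,243), large round (484,234), small round (471,301).
- **Parts:** grey vented filter box (205,237), jar stopper (293,230), brass jacket (214,298), black head with nozzles (435,178).
- **Look-alikes and bystanders:** orange box (283,291), purple box (147,244), grey bottle (148,152), cork ring (523,153), dish (143,315), a small weight (559,288), beaker (342,185), timer (350,281).

By the description, I pick the grey box with vent holes and the yellow-rimmed cup. Next I'll check them in a crop.

```bash
python3 - <<'E'
import cv2
im=cv2.imread("pics/top0.png")
a=im[140:325,120:320]; cv2.imwrite("pics/cA.png",cv2.resize(a,None,fx=4*.75,fy=3,interpolation=cv2.INTER_CUBIC))
a=im[140:325,320:520]; cv2.imwrite("pics/cB.png",cv2.resize(a,None,fx=3,fy=3,interpolation=cv2.INTER_CUBIC))
E
```

```text
(no output)
```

View pics/cA.png

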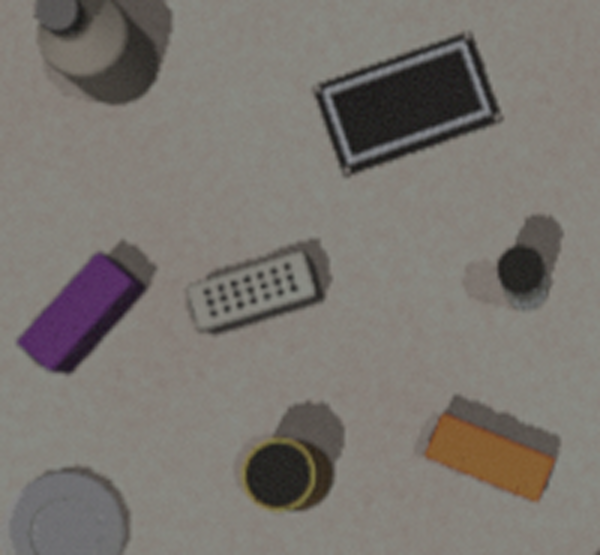

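View pics/cB.png

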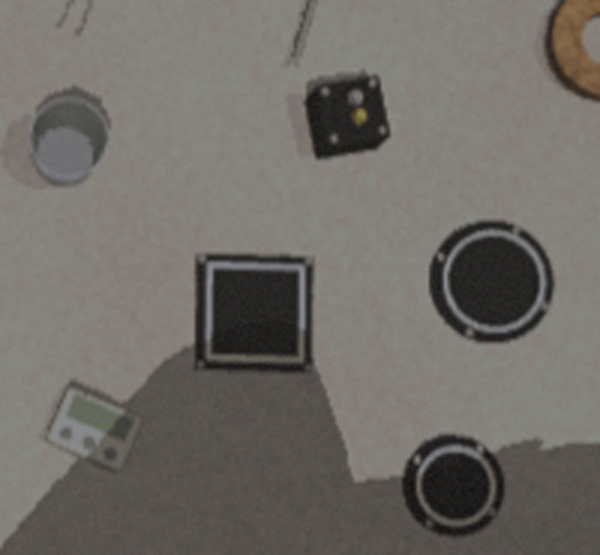

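```bash
cat > h.py <<'E'
from cell import ctrl
import cv2,numpy as np
def cam(n,obs=None):
    m=ctrl.camera_model(n);K=np.array(m["intrinsics"]);d=np.array(m["distortion"],float)
    if n=="wrist":
        T=np.eye(4);T[:3,:3]=obs["tool_rot"];T[:3,3]=obs["position"];C=T@np.array(m["tool_from_camera"])
    else: C=np.linalg.inv(np.array(m["view"]))
    return K,d,C
def ray(c,px,z):
    K,d,C=c
    p=cv2.undistortPoints(np.asarray(px,float).reshape(-1,1,2),K,d).reshape(-1,2)
    D=np.c_[p,np.ones(len(p))]@C[:3,:3].T;o=C[:3,3]
    return (o+D*((z-o[2])/D[:,2])[:,None])[:,:2]
def proj(c,P):
    K,d,C=c;V=np.linalg.inv(C)
    return cv2.projectPoints(np.asarray(P,float).reshape(-1,3),cv2.Rodrigues(V[:3,:3])[0],V[:3,3],K,d)[0].reshape(-1,2)
def blob(mask,seed,r=60):
    m=np.zeros_like(mask);u,v=seed;m[max(0,v-r):v+r,max(0,u-r):u+r]=mask[max(0,v-r):v+r,max(0,u-r):u+r]
    cs,_=cv2.findContours(m.astype(np.uint8),cv2.RETR_EXTERNAL,cv2.CHAIN_APPROX_NONE)
    cs=[c for c in cs if cv2.contourArea(c)>20]
    return min(cs,key=lambda c:(-cv2.pointPolygonTest(c,(float(u),float(v)),True)))
def rect(P):
    (x,y),(w,h),a=cv2.minAreaRect((P*1000).astype(np.float32));return np.round([x,y,w,h,a],1)
E
python3 - <<'E'
from h import *
im=cv2.imread("pics/top0.png");c=cam("top");print("cam",c[2][:3,3])
hsv=cv2.cvtColor(im,cv2.COLOR_BGR2HSV);g=cv2.cvtColor(im,cv2.COLOR_BGR2GRAY)
for n,p in dict(bench=(330,140),shade=(380,340),flange=(484,234),fb=(198,230),boxside=(212,250),stop=(293,229),head=(430,182),jk=(214,298)).items(): print(n,g[p[1],p[0]],hsv[p[1],p[0]])
dark=g<62
for n,s,z in [("nest_fb",(256,174),.003),("nest_head",(405,240),.003),("nest_jk",(484,234),.003),("nest_jar",(471,301),.003)]:
    for t in (50,60,68):
        P=blob(g<t,s,40).reshape(-1,2); W=ray(c,P,z); e=cv2.fitEllipse((W*1000).astype(np.float32)); print(n,t,rect(W),np.round(e[0],1),np.round(e[1],1))
E
```

```text
cam [0.37057407 0.07250191 1.33380296]
bench 131 [ 24  19 133]
shade 82 [15 30 86]
flange 38 [60 13 39]
fb 100 [ 17  22 103]
boxside 130 [ 16  21 134]
stop 34 [30 23 34]
head 32 [40 23 33]
jk 36 [ 6 33 39]
nest_fb 50 [667.2 202.7  47.6 102.8  18.6] [667.  202.8] [ 51.6 126.3]
nest_fb 60 [667.  202.5  48.4 103.4  18.7] [667.1 202.2] [ 52.6 127.6]
nest_fb 68 [667.1 202.3  48.7 104.   18.8] [667.1 202.3] [ 53.  128.3]
nest_head 50 [ 498.6 -133.4   61.4   61.9   87.9] [ 498.  -133.2] [71.  72.1]
nest_head 60 [ 497.9 -133.2   61.4   63.7   87.7] [ 497.9 -133.4] [71.8 73.1]
nest_head 68 [ 497.7 -133.    65.9   63.8   88.6] [ 498.  -133.3] [72.5 73.8]
nest_jk 50 [ 518.5 -315.1   63.8   64.5   87.2] [ 517.8 -315.4] [63.6 64.7]
nest_jk 60 [ 518.5 -316.2   66.3   64.1   88.7] [ 518.  -315.7] [64.6 66. ]
nest_jk 68 [ 518.  -315.6   65.2   65.5   42.9] [ 518.1 -315.7] [65.  66.3]
nest_jar 50 [ 364.4 -278.8   47.2   47.2   87.2] [ 364.3 -278.8] [47.1 47.9]
nest_jar 60 [ 364.4 -278.9   47.3   47.3   87.2] [ 364.2 -278.9] [47.6 48.7]
nest_jar 68 [ 364.5 -277.8   49.8   46.9   88.6] [ 364.1 -278.5] [48. 50.]
```

```bash
python3 - <<'E'
from h import *
im=cv2.imread("pics/top0.png");c=cam("top")
hsv=cv2.cvtColor(im,cv2.COLOR_BGR2HSV);g=cv2.cvtColor(im,cv2.COLOR_BGR2GRAY)
print(g[237:239,178:234]);print(hsv[237,178:234,1])
# jar stopper top
for t in (50,60,70):
    P=blob(g<t,(293,229),25).reshape(-1,2);W=ray(c,P,.126);print("stop",rect(W),np.round(P.mean(0),1),P.min(0),P.max(0))
    P=blob(g<t,(430,182),30).reshape(-1,2);W=ray(c,P,.05);print("head",rect(W))
    hull=cv2.convexHull(P.astype(np.int32)); print(cv2.approxPolyDP(hull,2.0,True).reshape(-1,2).tolist())
yel=(hsv[...,0]>14)&(hsv[...,0]<35)&(hsv[...,1]>90)
P=blob(yel,(214,287),25).reshape(-1,2)
W=ray(c,P,.09);e=cv2.fitEllipse((W*1000).astype(np.float32));print("jk",rect(W),e, hsv[285:290,212:216].tolist())
E
```

```text
[[125 128 128 119 110 121 128 129 131 114  66  61 102 130 123 100 100 121
  129 113  66  72 109 124 105  71  93 133 136 128 109 109 125 125  89  53
   91 132 128 113 113 127 136 136 135 130 110  53  42  62  98 128 131 129
  131 131]
 [126 130 129 123 112 122 128 129 130 125 102  93 114 130 126 103  78  99
  130 116  68  69 108 134 128 105  96 124 134 119  71  70 107 128 110  94
  118 134 137 137 137 133 131 129 118 108  92  52  40  54  97 130 131 132
  133 133]]
[25 25 25 27 25 17 18 18 15 20  8 12 17 19 18 15 20 19 18 18 15  7 16 16
 17 21 19 13 15 14 19 12 16 14 14 14 17 15 16 11 13 12 13 13 13 16 14 23
 28 31 27 23 23 19 19 19]
stop [521.4 113.8  29.6  29.4  25.4] [293.2 229.6] [286 222] [300 237]
head [ 637.  -199.3   52.2   55.     8.8]
[[442, 166], [446, 171], [448, 185], [443, 189], [425, 191], [423, 171]]
stop [521.2 113.2  30.8  31.1  88.8] [293.5 229.7] [286 222] [301 237]
head [ 636.9 -199.4   52.6   56.     8.3]
[[445, 168], [449, 184], [444, 189], [426, 192], [422, 172], [427, 168]]
stop [520.7 112.7  33.6  32.   43.6] [293.7 229.8] [286 221] [301 238]
head [ 637.6 -199.3   54.9   56.8    8.9]
[[442, 165], [446, 168], [449, 185], [444, 189], [426, 192], [422, 178], [423, 170]]
jk [386.6 280.8  58.3  47.8  88.6] ((385.8824157714844, 281.7483825683594), (47.799354553222656, 58.74362564086914), 173.16690063476562) [[[18, 71, 93], [18, 70, 91], [17, 58, 83], [16, 47, 82]], [[24, 109, 110], [25, 113, 104], [27, 111, 110], [25, 103, 111]], [[28, 114, 92], [27, 112, 93], [29, 114, 101], [26, 118, 104]], [[23, 70, 44], [26, 39, 46], [30, 53, 48], [23, 63, 53]], [[36, 38, 34], [23, 27, 38], [30, 31, 33], [0, 15, 35]]]
```

```bash
python3 - <<'E'
from h import *
im=cv2.imread("pics/top0.png");c=cam("top")
s=6;big=lambda x0,y0,w,h:cv2.resize(im[y0:y0+h,x0:x0+w],None,fx=s,fy=s,interpolation=cv2.INTER_CUBIC)
back=lambda p,x0,y0:(np.asarray(p)+.5)/s-.5+np.array([x0,y0])
# filterbox holes
b=cv2.cvtColor(big(180,218,50,38),cv2.COLOR_BGR2GRAY);m=(b<88).astype(np.uint8)
n,l,st,ce=cv2.connectedComponentsWithStats(m)
k=[i for i in range(1,n) if 60<st[i,4]<500]
H=back(ce[k],180,218);print(len(H));W=ray(c,H,.052);print("fb holes",rect(W),np.round(W.mean(0)*1000,1))
# head screws
b=cv2.cvtColor(big(418,160,34,36),cv2.COLOR_BGR2GRAY);m=((b>65)).astype(np.uint8)
n,l,st,ce=cv2.connectedComponentsWithStats(m)
for i in range(1,n): 
    if st[i,4]<1500: p=back(ce[i],418,160);print("head spot",np.round(p,1),st[i,4],np.round(ray(c,p,.05)*1000,1))
# jacket
hsv=cv2.cvtColor(big(195,280,40,40),cv2.COLOR_BGR2HSV);m=((hsv[...,0]>=21)&(hsv[...,0]<36)&(hsv[...,1]>80)&(hsv[...,2]>70)).astype(np.uint8)
cs,_=cv2.findContours(m,cv2.RETR_EXTERNAL,cv2.CHAIN_APPROX_NONE);P=back(max(cs,key=cv2.contourArea).reshape(-1,2),195,280);W=ray(c,P,.09);print("jk",rect(W))
cv2.imwrite("pics/m.png",np.vstack([m*255]))
E
```

```text
21
fb holes [520.2 312.2  16.3  60.2  16.6] [520.2 312.2]
head spot [427.9 169.9] 263 [[ 656.6 -184.3]]
head spot [438.2 171.9] 777 [[ 651.7 -206.8]]
head spot [439.6 178.2] 733 [[ 637.4 -209.3]]
head spot [447.1 182.9] 219 [[ 626.6 -225.4]]
head spot [430.9 185.7] 248 [[ 621.1 -189.3]]
jk [386.6 285.8  51.2  51.3  89.6]
```

```bash
cat >> h.py <<'E'
OBJ=dict(fb=(.5202,.3122),jk=(.3866,.2858),head=(.6416,-.2049),jar=(.5215,.1132))
NEST=dict(fb=(.6671,.2024),jk=(.518,-.3156),head=(.498,-.1333),jar=(.3643,-.2788))
R=np.radians
OY=dict(fb=R(16.6),head=R(8.3)); NY=dict(fb=R(18.7),head=R(-2))
E
python3 - <<'E'
from h import *
for n in("scene","top"):
    im=cv2.imread(f"pics/{n}0.png");c=cam(n)
    def draw(P,col):
        q=np.round(proj(c,P)*8).astype(int); cv2.polylines(im,[q.reshape(-1,1,2)],True,col,1,cv2.LINE_AA,3)
    def sh(ctr,z,w,h=None,y=0):
        if h is None: t=np.linspace(0,6.28,40);p=np.c_[np.cos(t),np.sin(t)]*w/2
        else: p=np.array([[-w,-h],[w,-h],[w,h],[-w,h]])/2@np.array([[np.cos(y),np.sin(y)],[-np.sin(y),np.cos(y)]])
        return np.c_[p+ctr,np.full(len(p),z)]
    r=(0,0,255);gn=(0,255,0)
    for z in(0,.052):draw(sh(OBJ["fb"],z,.035,.089,OY["fb"]),r)
    for z in(0,.05):draw(sh(OBJ["head"],z,.048,.048,OY["head"]),r)
    for z in(0,.09):draw(sh(OBJ["jk"],z,.052),r)
    for z in(0,.126):draw(sh(OBJ["jar"],z,.033),r)
    draw(sh(NEST["fb"],.003,.074,.128,NY["fb"]),gn);draw(sh(NEST["head"],.003,.088,.088,NY["head"]),gn)
    draw(sh(NEST["jk"],.003,.094),gn);draw(sh(NEST["jar"],.003,.076),gn)
    if n=="scene": im=cv2.resize(im[150:370,130:530],None,fx=2,fy=2,interpolation=cv2.INTER_CUBIC)
    else: im=cv2.resize(im[145:325,140:520],None,fx=2.1,fy=2.1,interpolation=cv2.INTER_CUBIC)
    cv2.imwrite(f"pics/ov_{n}.png",im)
E
```

```text
(no output)
```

View pics/ov_scene.png

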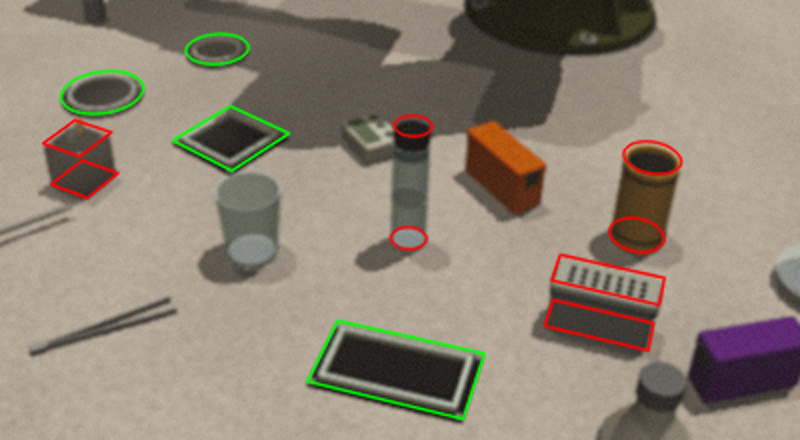

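View pics/ov_top.png

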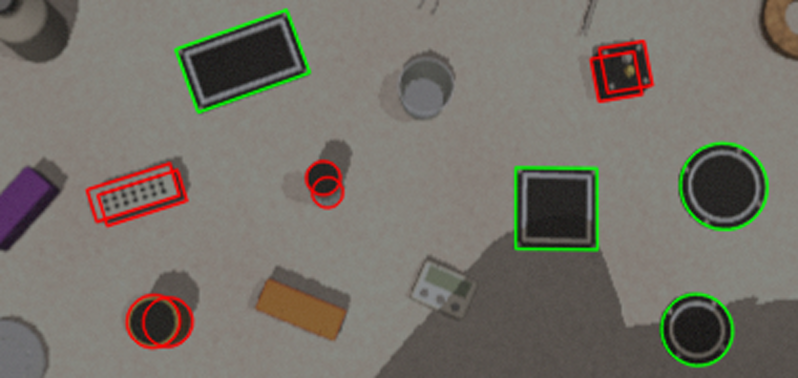

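Both views agree within about 2 mm, and the crops confirm my choices. I'll start with the filter box, since it is clear of the others.

```bash
cat >> h.py <<'E'
def ori(a): return np.array([[0,np.cos(a),np.sin(a)],[0,np.sin(a),-np.cos(a)],[-1,0,0]])
def go(n,tz,hov,N,lift):
    T=lambda:round(ctrl.get_obs()["time"],2)
    o=OBJ[n];t=NEST[n]
    ao=OY.get(n,np.arctan2(o[1],o[0]));at=NY.get(n,np.arctan2(t[1],t[0]))
    t0=T()
    ctrl.move_to([*o,hov],ori(ao)); ctrl.move_l([*o,tz],rate=.2); print("down",T(),ctrl.get_obs()["position"].round(4))
    ctrl.grab(N); g=ctrl.get_obs()["grip_width"]; print("grip",g*.085,T())
    assert g>.1
    ctrl.move_l([*o,tz+lift],rate=.25); ob=ctrl.get_obs();print("lifted",T(),ob["grip_width"]*.085,ob["ft_force"].round(2))
    ctrl.move_to([*t,tz+lift],ori(at)); print("over",T(),ctrl.get_obs()["position"].round(4))
def place(n,tz,up,gap=.0015):
    t=NEST[n];T=lambda:round(ctrl.get_obs()["time"],2)
    ctrl.move_l([*t,tz+.023],rate=.2);ctrl.move_l([*t,tz+.003+gap],rate=.05)
    ob=ctrl.get_obs();print("set",T(),ob["ft_force"].round(2),ob["position"].round(4))
    ctrl.release();ctrl.move_l([*t,up],rate=.25);print("clear",T())
def snap(n,k):
    ob=ctrl.get_obs();im=ctrl.grab_frame(n);cv2.imwrite(f"pics/{k}.png",im[...,::-1]);return ob,im
E
python3 - <<'E'
from h import *
go("fb",.027,.16,50,.09)
snap("wrist","fb_w");snap("scene","fb_s")
E
```

```text
down 4.07 [0.5209 0.3124 0.0282]
grip 0.034100625468038666 4.59
lifted 5.1 0.033866429406788995 [-0.99  0.02 -4.03]
over 5.86 [0.6666 0.2021 0.1151]
```

View pics/fb_s.png

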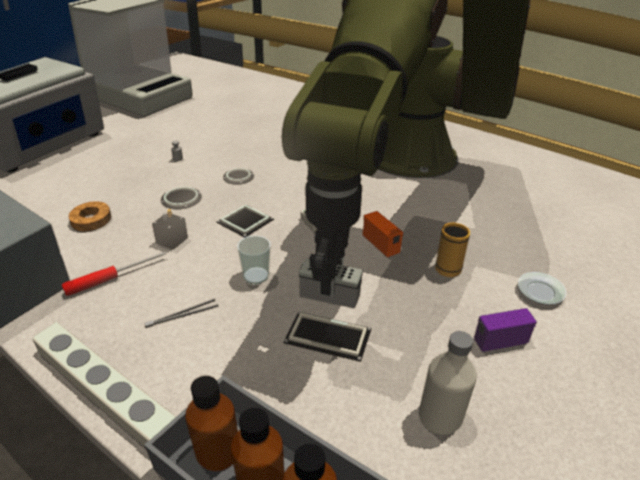

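View pics/fb_w.png

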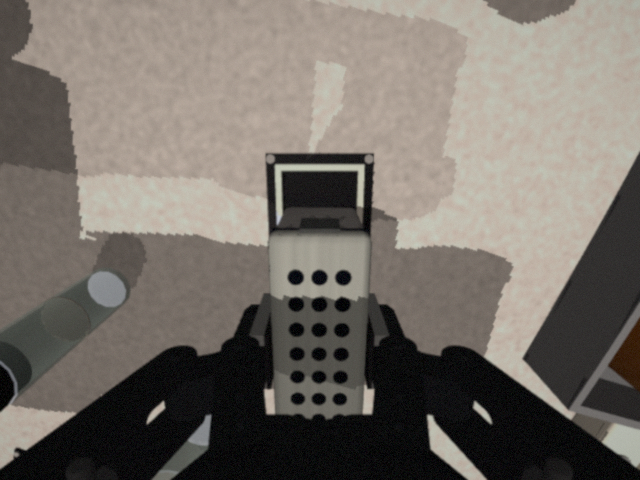

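The scene view shows the box held level above its nest, and the wrist view shows it in line with the nest's far edge (270–375,155). The jar at lower left of the wrist view is still standing. I'll place the box.

```bash
python3 - <<'E'
from h import *
place("fb",.027,.2)
snap("wrist","fb_w2")
go("jk",.058,.2,50,.15)
snap("scene","jk_s");snap("wrist","jk_w")
E
```

```text
set 6.96 [-0.14  0.41 -3.41] [0.667  0.2024 0.0313]
clear 8.34
down 10.38 [0.3873 0.286  0.0588]
grip 0.050850972625438154 10.79
lifted 11.54 0.050856979237242465 [ 0.39 -0.18 -3.78]
over 13.74 [ 0.5184 -0.3148  0.2081]
```

View pics/jk_s.png

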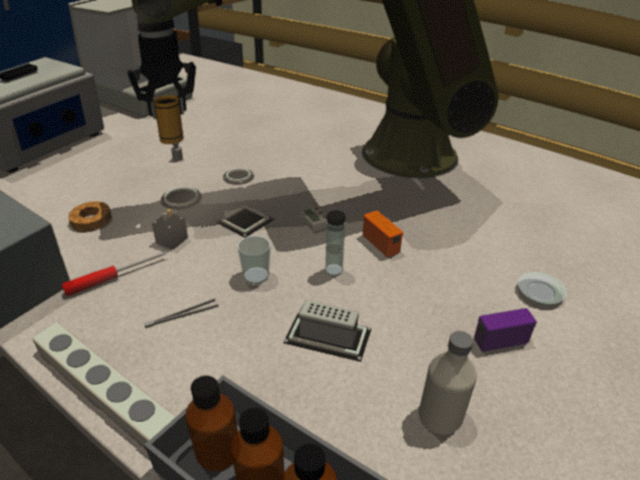

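View pics/jk_w.png

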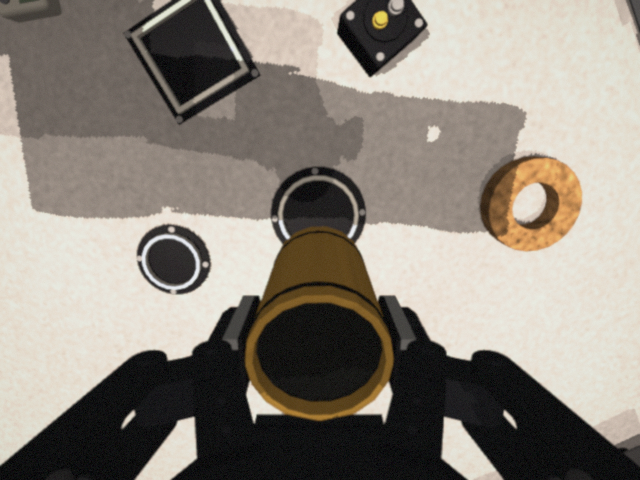

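View pics/fb_w2.png

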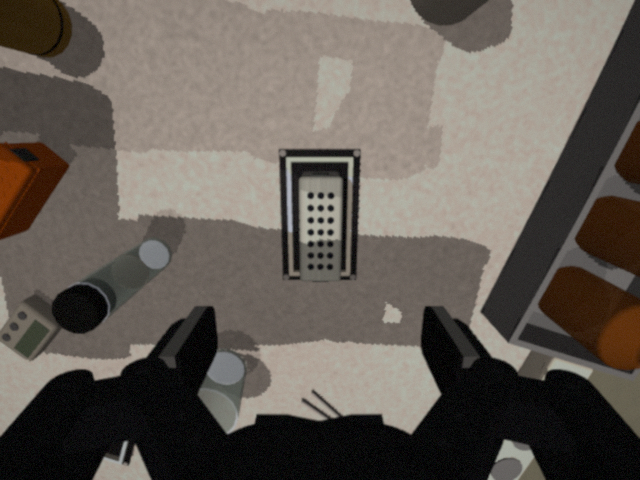

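The filter box sits squarely inside its collar: wrist view (320,225), scene view (330,325). The jacket is held upright over the large round nest at wrist (318,210). I'll place it and then pick the head.

```bash
python3 - <<'E'
from h import *
place("jk",.058,.22)
snap("wrist","jk_w2")
go("head",.026,.2,50,.10)
snap("scene","hd_s");snap("wrist","hd_w")
E
```

```text
set 15.14 [ 0.31 -0.14 -3.72] [ 0.5179 -0.3156  0.0622]
clear 16.37
down 18.14 [ 0.6422 -0.2054  0.0276]
grip 0.046958452568972665 18.58
lifted 19.13 0.047169624822839616 [ 0.34 -0.11 -4.08]
over 19.82 [ 0.4977 -0.1332  0.1252]
```

View pics/hd_s.png

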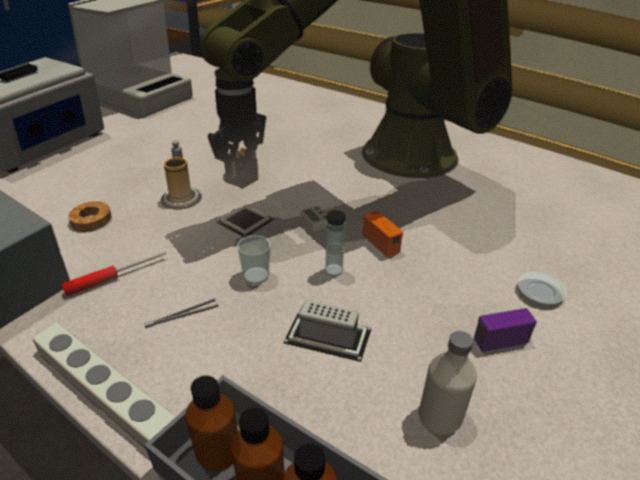

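View pics/hd_w.png

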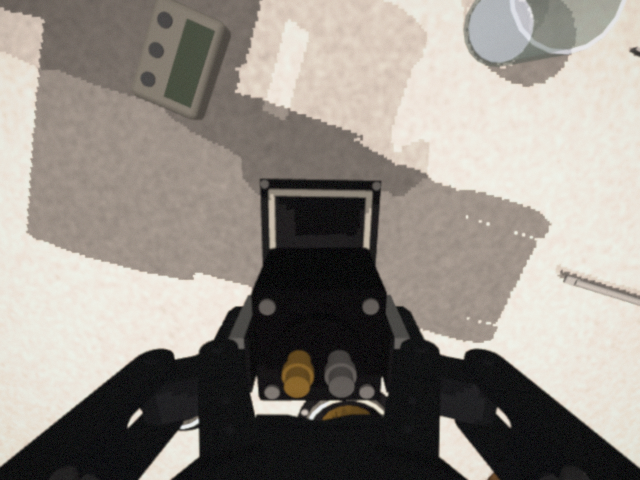

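View pics/jk_w2.png

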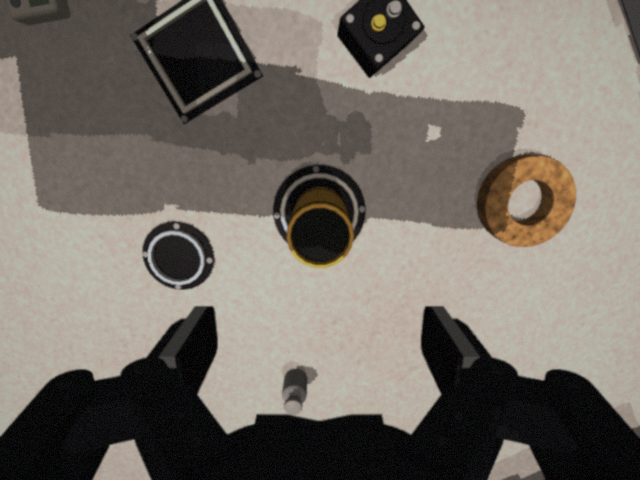

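The jacket stands in its ring (320,225), and the head is held square over its nest (320,220). I'll place the head and then fetch the jar.

```bash
python3 - <<'E'
from h import *
place("head",.026,.22)
snap("wrist","hd_w2")
go("jar",.077,.25,40,.14)
snap("scene","jr_s");snap("wrist","jr_w")
E
```

```text
set 20.97 [-1.12  0.49 -2.46] [ 0.4979 -0.1333  0.0303]
clear 22.34
down 24.39 [0.5221 0.113  0.078 ]
grip 0.032940972423124555 24.92
lifted 25.62 0.032983516505241124 [ 0.04  0.16 -1.95]
over 27.18 [ 0.3647 -0.2783  0.2168]
```

View pics/jr_s.png

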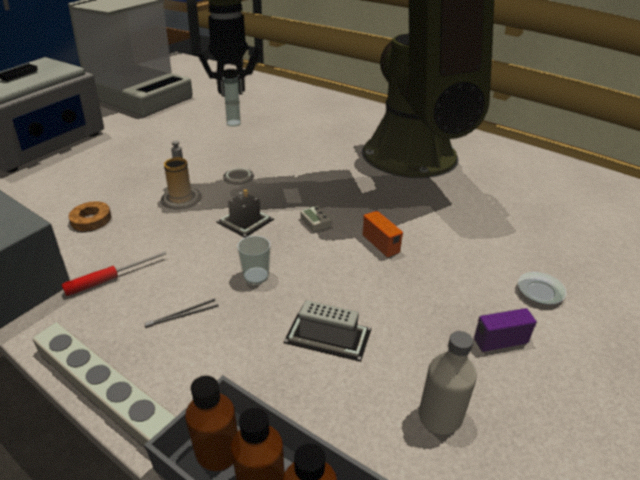

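View pics/jr_w.png

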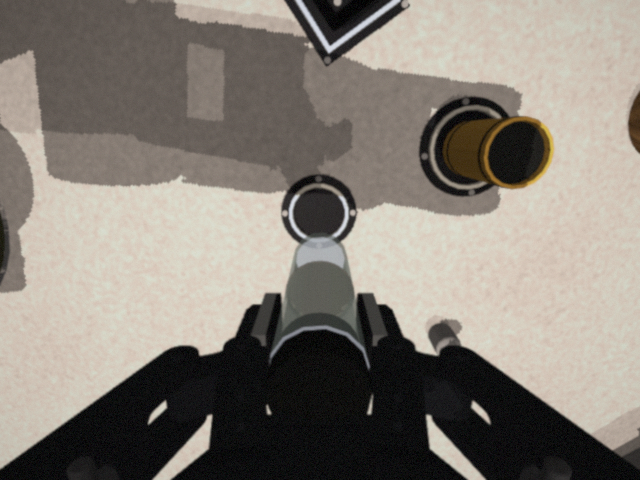

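View pics/hd_w2.png

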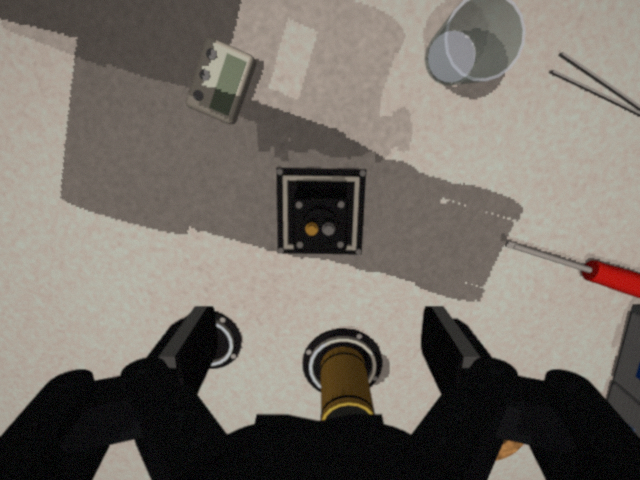

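The head sits square in its nest (320,212). The jar is held upright over the small nest (318,210), so I'll lower it slowly.

```bash
python3 - <<'E'
from h import *
place("jar",.077,.26,gap=.0)
snap("wrist","jr_w2")
ctrl.move_to([.35,.25,.35],ori(np.arctan2(.25,.35)))
ctrl.wait(.5)
snap("scene","e_s");snap("top","e_t");print(ctrl.get_obs()["time"])
E
```

```text
set 28.57 [0.44 0.32 4.62] [ 0.3647 -0.2791  0.0802]
clear 29.99
32.5833
```

View pics/e_s.png

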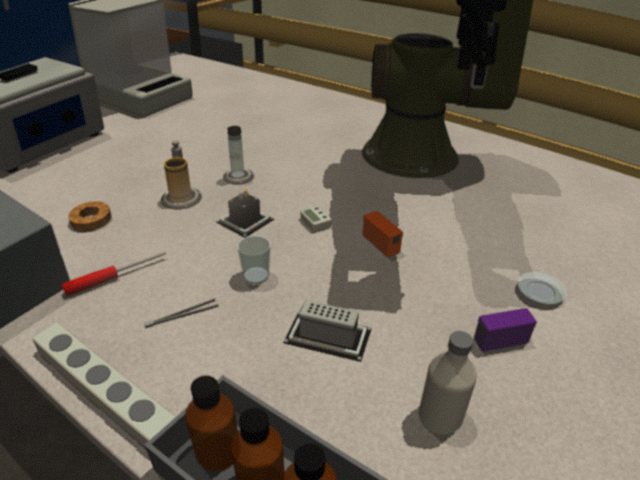

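View pics/e_t.png

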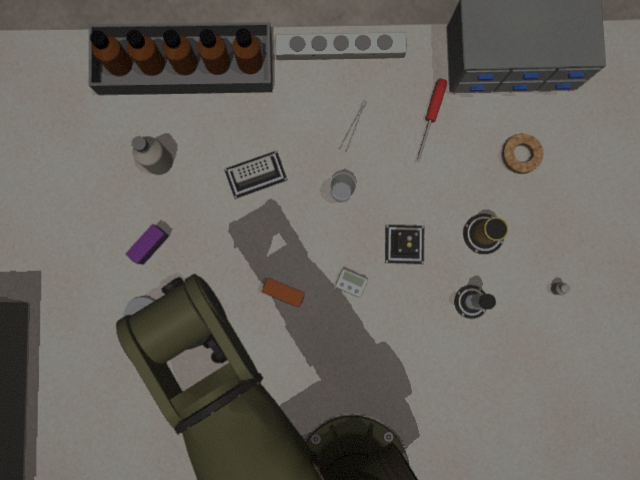

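View pics/jr_w2.png

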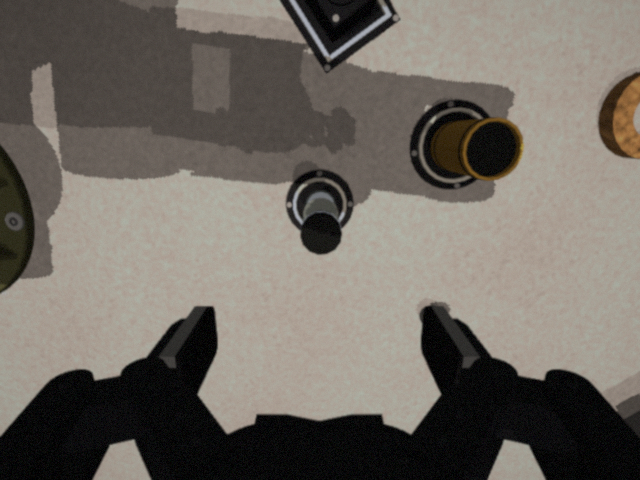

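All four look placed. I'll measure each one against its nest before handing in.

```bash
python3 - <<'E'
from h import *
im=cv2.imread("pics/e_t.png");c=cam("top");s=6
def bg(x0,y0,w,h):return cv2.resize(im[y0:y0+h,x0:x0+w],None,fx=s,fy=s,interpolation=cv2.INTER_CUBIC)
def back(p,x0,y0):return (np.asarray(p)+.5)/s-.5+np.array([x0,y0])
gray=lambda b:cv2.cvtColor(b,cv2.COLOR_BGR2GRAY)
rep=lambda n,W:print(n,np.round((W-np.array(NEST[n]))*1000,1),"mm")
# expected pixel of part tops if centred
for n,z in dict(jar=.129,jk=.093,head=.053,fb=.055).items(): print(n,proj(c,[*NEST[n],z]).round(1))
m=gray(bg(235,155,42,36));m=(m<88).astype(np.uint8);n,l,st,ce=cv2.connectedComponentsWithStats(m)
k=[i for i in range(1,n) if 60<st[i,4]<500];print(len(k));W=ray(c,back(ce[k],235,155),.055);rep("fb",W.mean(0));print(rect(W))
b=cv2.cvtColor(bg(480,215,32,34),cv2.COLOR_BGR2HSV);m=((b[...,0]>=21)&(b[...,0]<36)&(b[...,1]>80)&(b[...,2]>70)).astype(np.uint8)
cs,_=cv2.findContours(m,0,1);P=back(max(cs,key=cv2.contourArea).reshape(-1,2),480,215);r=rect(ray(c,P,.093));print(r);rep("jk",r[:2]/1000)
b=gray(bg(388,226,36,36));n,l,st,ce=cv2.connectedComponentsWithStats((b>60).astype(np.uint8))
for i in range(1,n):
    if st[i,4]<1500:print("hd",back(ce[i],388,226).round(1),st[i,4],((ray(c,back(ce[i],388,226),.053)[0]-NEST["head"])*1000).round(1))
cv2.imwrite("pics/eB.png",bg(380,210,135,115)[::1,::1][:600,:800])
E
```

```text
jar [[487.8 301.5]]
jk [[496.3 228.3]]
head [[408.  241.6]]
fb [[252.7 168.4]]
21
fb [ 1.4 -2.9] mm
[671.6 189.3  17.3  87.8  19.4]
[ 517.4 -313.7   51.5   52.2   62.1]
jk [-0.6  1.9] mm
hd [399.4 233.4] 278 [18.4 18. ]
hd [415.9 233.8] 295 [ 16.8 -18. ]
hd [409.  237.9] 808 [ 8.1 -2.7]
hd [408.9 244.3] 864 [-6.1 -1.8]
hd [423.3 242.8] 10 [ -3.6 -33.4]
hd [399.6 249.9] 333 [-17.7  19. ]
hd [416.2 250. ] 316 [-18.9 -17.4]
hd [423.3 253.2] 4 [-26.2 -32.5]
hd [423.3 257. ] 7 [-34.5 -32.2]
```

View pics/eB.png

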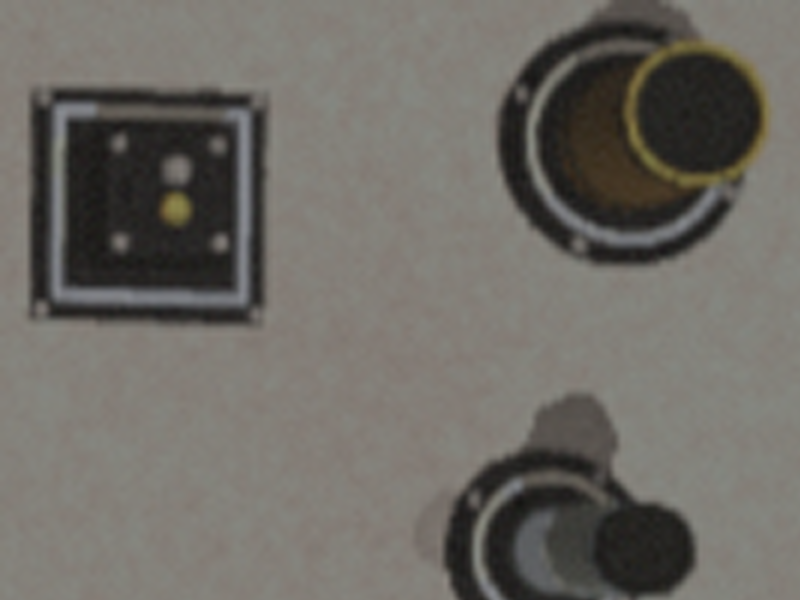

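```bash
python3 -c "
from cell import ctrl
ctrl.job_done();print(ctrl.get_obs()['time'])"
```

```text
the job is handed in; nothing more can be done
the job is handed in; nothing more can be done
```

All four parts are standing upright in their own nests, and I handed the job in at about 33 s on the robot's clock. It gives no verdict, so these are my own checks.

| Part | Last check: distance from nest centre |
|---|---|
| Filter box | about 3 mm, but a stray spot was counted as a vent hole, so this is rough; the wrist view shows it squarely inside the collar |
| Jacket | about 2 mm |
| Head | under 1 mm, square to the collar |
| Jar | about 1 mm, read off the enlarged top view by eye |

- **Jar:** I lowered it at 0.05 m/s and released it only after it touched the nest floor, where the wrist force read about 4.6 N.
- **Bystanders:** the beaker, the timer and the orange and purple boxes look unmoved in the last top and scene views; I compared them by eye only.
- **Clearance:** the gripper was well away from everything at the end, and none of the readings I took showed unexpected forces.

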